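Cap the grinder's drip tank and crack the cap a quarter turn

TASK

The wet grinder's blue drip tank only drips if its cap lets in air: put the red cap on the tank's neck and screw it down clockwise until it bottoms out fully home, then back it off a quarter turn. Finish still gripping the cap there, so that it stays put while I set the tap, and leave the other things on the bench where they lie.

Things in the scene. Friction and masses are not known exactly. Their poses are not given: they have to be found in the camera images.
- cap_center (a point): centre of the loose red screw cap, half-way up, on its axis (z, up). A ribbed cylinder 52 mm across and 31 mm high, 0.03 to 0.07 kg, closed on top with a white index mark along its own x axis; it starts open side down on the bench, this point 15.5 mm above it. Inside it is 27 mm deep, with three thread lugs near the lower edge
- cap: the same red cap, origin at the centre of its open lower edge, axes as for cap_center. Set on the neck at any angle it rests in the thread's mouth, its centre between 2 mm below and 6 mm above the rim; from there it needs 0.4 to 0.8 of a turn clockwise to be fully home: it meets a firm stop, its centre 11.5 mm below the rim
- neck_rim (a point): centre of the rim of the tank's grey neck (upright, axis z), 134.5 mm above the bench. Neck 42 mm across the thread, tapered at the top to guide the cap. Thread: right-hand (clockwise from above tightens), three starts, 24 mm advance per turn, turns freely, stays where it is left, about 1 mm of play up and down
- tank: blue drip tank, 120 x 88 mm, top 80 mm above the bench; heavy, does not shift. Origin on the bench under the neck's axis; it reaches 82 mm along its own x (to the left as seen by the robot, give or take 0.2 rad) and 38 mm the other way, where a brass tap stands out 24 mm further. 25 mm stay free between its top and the lower edge of the seated cap, so fingertips may reach below the cap
- hood_edge (a point): middle of the lower front edge of the grey dust hood (fixed), which overhangs the bench behind the cap: it runs level along y, 195 mm to either side of this point, and the hood rises from here (168 mm above the bench) and backwards (+x); keep the gripper's body in front of it and come in from the robot's side
- wall_edge (a point): point on the near upright edge of the green dust hood's side wall (fixed) to the left of the tank: the wall stands upright along +x from here, from the bench to 365 mm up; stay to its right
- pliers: red-handled flat-nose pliers, 150 mm long, lying flat; not to be disturbed
- felt_wheel: pale felt polishing wheel, 52 mm across, 14 mm thick, lying on the small black case; not to be disturbed
- compound_green: green polishing compound bar, 88 x 34 x 29 mm; not to be disturbed
- needle_file_1: small file with a wooden handle, 158 mm long; not to be disturbed
- compound_red: red polishing compound bar, 70 x 34 x 29 mm; not to be disturbed
- ring_blank_0: bright turned ring blank, 36 mm across, 8 mm high; not to be disturbed
There are look-alikes about, which are no part of the job. Of the things shaped like the cap, the red one is meant.

How it is judged:
On the way, in this order (a step that is already met when the one before it is completed fails the run):
1. the cap sits upright over the neck, in the mouth of the thread (horizontal distance between cap_center and neck_rim below 0.004 m and angle between cap's own z axis and vertical below 0.1 rad and z of cap_center in the frame of neck_rim below 0.0085 m), for 0.2 s.
2. the cap is screwed down until it bottoms out (within 1 mm of fully home) (horizontal distance between cap_center and neck_rim below 0.004 m and angle between cap's own z axis and vertical below 0.1 rad and z of cap_center in the frame of neck_rim below -0.0105 m), for 0.2 s.
At the end, for the whole second after the job is handed in: After having been fully home, the cap is backed off about a quarter turn (a sixth to a third): 3.2 to 7.8 mm above fully home on its thread, upright within 0.1 rad, within 4 mm of the neck's axis, at rest, and still gripped by the fingers with more than 3 N (horizontal distance between cap_center and neck_rim below 0.004 m and angle between cap's own z axis and vertical below 0.1 rad and z of cap_center in the frame of neck_rim between -0.0083 and -0.0037 m and contact force between the fingers and cap above 3 N and linear speed of cap below 0.02 m/s and angular speed of cap below 0.2 rad/s); the arm keeps its last pose, push and grip.
It fails at once if one of the other things on the bench is moved by more than 30 mm (distance of any of pliers, felt_wheel, compound_green, needle_file_1, compound_red, ring_blank_0 from where it was at the start of the episode above 0.03 m).
It also fails if it takes over 72 s, if anything falls off the work surface, if the arm or the gripper's body presses on something with over 40 N, if the wrist force passes 120 N, or if a joint passes its speed limit or range.

ROBOT

A 6-joint arm with a two-finger parallel gripper is mounted at the origin on a cart in front of the work surface, level with it; the furniture and walls round the work are solid. World frame = base frame: x ahead of the robot, y to its left, z up, the work surface at z = 0. Lengths are in m, angles in rad, forces in N, time in s.
With the tool pointing down it reaches from about 0.3 to 0.825 m from the base axis. Payload 5.4 kg.
Tool frame: the origin (TCP) lies midway between the tips of the shut fingers; the grasp point (between the pads) lies robot.hold_point_z behind it (robot.hold_point_z is the distance from the TCP to the grasp point, in m); z points along the fingers, y is the direction in which the jaws open and shut (so a half turn about z gives the same grasp; the last joint's range is limited). The gripper opens to 92 mm and grips with 3 to 60 N. Pads are 20 mm wide; open, the fingers measure 128 mm over their backs; the gripper's body (75 mm by 189 mm) begins 69 mm behind the grasp point.
Start: joints at [-1.51, 0.158, 1.597, -0, 1.386, -0.21], TCP at [0.154, -0.554, 0.185] pointing down, gripper open.
Joint ranges: [-2.91, 2.91], [-0.94, 2.29], [0.18, 2.7], [-1.29, 4.43], [0.17, 2.64], [-3, 3]. Speed limits (rad/s): [2.57, 2.57, 3.14, 3.14, 3.14, 3.14].

INTERFACE

Orientations are given as a unit quaternion [x, y, z, w].
In Python, from station import robot, imaging, ticket gives the robot as it stands.
- The arm moves only by the tool send_rows, never from a script. Its argument "commands" is a list of rows, each a list of 2 entries, a list of its own where there are three numbers: the shift along the tool's x, y, z in m, then the turn, a rotation vector about the tool's x, y, z in degrees. A call has 1 to 12 rows; each row is the pose to reach, as a shift and turn from the pose commanded when the call began, along the tool's axes at that moment; what a row does not reach only later rows make up. A row lasts 1/12 s, in which the tool goes at most 41.7 mm and 7.16 degrees, less where a joint would pass 70% of its speed; a pose out of reach is approached as far as the arm can. A call with a gripper value outside its range is refused whole. "fingers" is the gripper command: -1 is fully open, 1 is shut, values between are in proportion, set as the call begins (left out, the last holds). The fingers move at their own pace and stop on an object; "newtons" is the grip in N (left out, the last holds). Time passes only in rows, so rows that repeat a pose let the fingers close. It gives the time, the measured TCP pose, the force and the opening at its end, in the units of the state.
- robot.get_obs(): the state, without advancing time (a new reading comes with each control period).
- imaging.camera(name): name is "side" or "top"; returns a dict with "img" (480x640x3 uint8, red, green, blue), "K" (3x3 intrinsics, pixels), "R" (3x3) and "t" (3): a world point X has camera coordinates R X + t. Camera axes: x right, y down, z forward; pixel columns grow to the right and rows downward; lengths in m; the calibration is good to about 2 mm. A picture is of the moment at which its call begins. There is no depth.
- ticket.finish_job(): hands the job in, once; it reports no verdict.
The state is a dict: "time": time; "joint_pos": joint angles; "dq": joint speeds; "tau": joint torques, N m; "eef_pos": TCP position; "ee_rot": TCP orientation; "contact_force": force on the tool from outside, world axes, zero at the start; "ft_torque": the same for the moment, N m; "grip_width": opening from 0.0 (shut) to 1.0 (fully open).
Only numpy, scipy, OpenCV 4.12 (cv2) and the standard library are available. Lean on these libraries where they do the work, as an engineer would, in place of code of your own. Each camera call takes 0.05 s, during which the arm holds its last target.

## Working session

There is one attempt and no reset: what is moved stays moved. The work goes in short steps, Python scripts to look and compute and a tool call to move; the robot and the scene stay as the last step left them, time stands still between calls to the robot, and variables do not carry over. Pictures are saved under pics/ and viewed, and the job is handed in when it is done.

Besides the shell and the picture viewer there is one more tool, called after "Emit:" by a JSON object that holds its "api" and its "payload", one argument or row to a line. send_rows: Moves the arm, as the interface text tells. Its arguments: {"type":"object","properties":{"commands":{"type":"array"},"fingers":{"type":"number"},"newtons":{"type":"number"}},"required":["commands"]}

```bash
ls; mkdir -p pics; python3 - <<'E'
from station import robot, imaging, ticket
import cv2
print(robot.get_obs()); print(robot.hold_point_z)
for n in("side","top"):
    c=imaging.camera(n); cv2.imwrite(f"pics/{n}0.png",c["img"][:,:,::-1]); print(n,c["K"],c["R"],c["t"])
E
```

```text
pics
{'time': 0.0, 'joint_pos': array([-1.51010418e+00,  1.59046611e-01,  1.59823044e+00, -2.34101047e-05,
        1.38618602e+00, -2.10098340e-01]), 'dq': array([-0.00031206,  0.00030336,  0.00156183, -0.00050712,  0.00159321,
       -0.00166817]), 'tau': array([ 1.34480935e-03, -3.85569227e+01, -3.22107196e+01,  7.02159083e-02,
        3.78827273e-02, -1.51082481e-04]), 'eef_pos': array([ 0.15373892, -0.55335948,  0.18372124]), 'ee_rot': array([ 9.90847333e-01,  1.34984026e-01,  5.83256961e-05, -9.33455392e-04]), 'contact_force': array([-0.0279803 , -0.48579826,  0.8859335 ]), 'ft_torque': array([-0.01169325,  0.04538889,  0.02085601]), 'grip_width': 1.0021868465265409}
0.0187
side [[463.09919637   0.         322.20615585]
 [  0.         463.09919637 239.64024732]
 [  0.           0.           1.        ]] [[ 0.95453827 -0.29807768  0.00252832]
 [-0.12430774 -0.40575283 -0.90549005]
 [ 0.27093225  0.86401061 -0.42435996]] [-0.5330453   0.2046684   0.99193576]
top [[613.59537764   0.         318.38691085]
 [  0.         613.59537764 240.89897681]
 [  0.           0.           1.        ]] [[-0.02014775 -0.9992238  -0.03385077]
 [-0.99158829  0.0243006  -0.12713041]
 [ 0.12785432  0.03100464 -0.99130822]] [0.1226573  0.56416882 1.33880814]
```

View pics/side0.png

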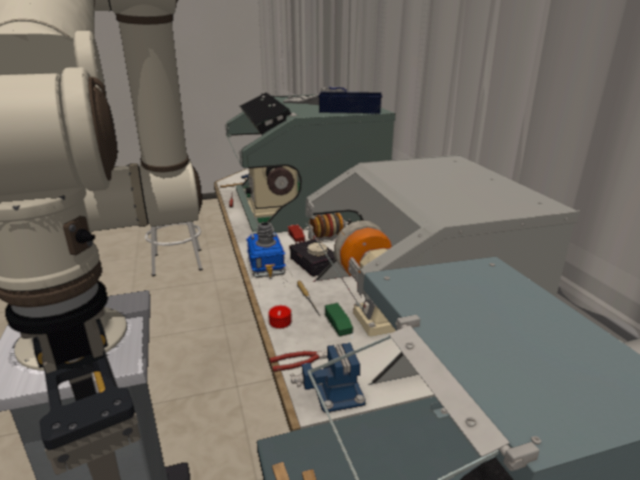

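View pics/top0.png

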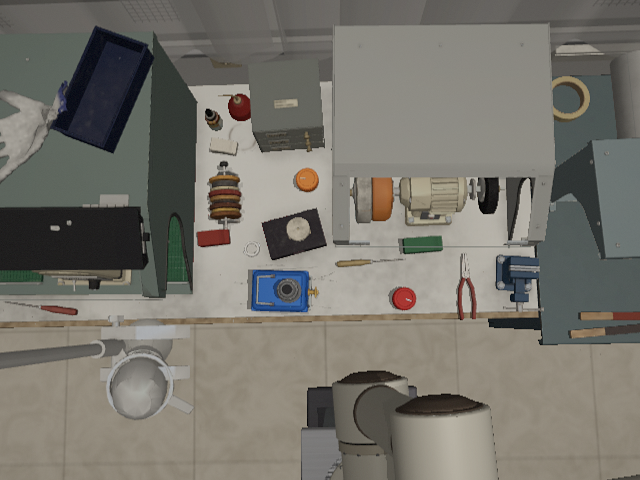

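Top view: the red cap is at (403,298), the tank neck at (287,289) and an orange look-alike at (306,179). In the side view the cap is at (280,317) and the neck at (266,230). I'll measure these next.

```bash
cat > h.py <<'E'
import numpy as np, cv2
from station import robot, imaging, ticket
def ray(c,u,v):
    d=c["R"].T@np.linalg.inv(c["K"])@np.array([u,v,1.]); return -c["R"].T@c["t"], d/np.linalg.norm(d)
def plane(c,u,v,z):
    o,d=ray(c,u,v); return o+d*(z-o[2])/d[2]
def tri(c1,p1,c2,p2):
    o1,d1=ray(c1,*p1);o2,d2=ray(c2,*p2)
    s=np.linalg.lstsq(np.c_[d1,-d2],o2-o1,rcond=None)[0]
    a=o1+s[0]*d1;b=o2+s[1]*d2
    return (a+b)/2,np.linalg.norm(a-b)
def proj(c,X):
    p=c["K"]@(c["R"]@np.array(X)+c["t"]); return p[:2]/p[2]
E
python3 - <<'E'
from h import *
cs={n:imaging.camera(n) for n in("side","top")}
rois={"side":(262,300,300,335),"top":(380,280,425,320)}
for n,c in cs.items():
    im=c["img"]; x0,y0,x1,y1=rois[n]
    hsv=cv2.cvtColor(im,cv2.COLOR_RGB2HSV); h=hsv[...,0]
    m=(((h<6)|(h>172))&(hsv[...,1]>150)&(hsv[...,2]>60)).astype(np.uint8)
    mm=np.zeros_like(m); mm[y0:y1,x0:x1]=m[y0:y1,x0:x1]
    cn=max(cv2.findContours(mm,0,2)[0],key=cv2.contourArea)
    print(n,cv2.boundingRect(cn),cv2.minEnclosingCircle(cn),[plane(c,*cv2.minEnclosingCircle(cn)[0],z) for z in(.0155,.031)])
t=cs["top"]["img"]; 
a=cv2.resize(t[260:320,240:440],None,fx=4,fy=4,interpolation=2)
s=cs["side"]["img"]; b=cv2.resize(s[210:340,240:340],None,fx=5,fy=4,interpolation=2)
s1=cv2.resize(s[215:285,240:300],None,fx=8,fy=8,interpolation=2)
cv2.imwrite("pics/ct.png",a[...,::-1]);cv2.imwrite("pics/cs.png",s1[...,::-1])
E
```

```text
side (269, 306, 22, 22) ((279.7121276855469, 316.2878723144531), 11.805931091308594) [array([ 0.43327743, -0.0833564 ,  0.0155    ]), array([ 0.4288856 , -0.10559502,  0.031     ])]
top (392, 288, 24, 22) ((403.625, 298.5416564941406), 11.637715339660645) [array([ 0.43463994, -0.07791605,  0.0155    ]), array([ 0.43414934, -0.07629339,  0.031     ])]
```

```bash
python3 -c "
import cv2
a=cv2.imread('pics/top0.png');cv2.imwrite('pics/neck_t.png',cv2.resize(a[265:315,245:325],None,fx=10,fy=10,interpolation=2))"
```

```text
(no output)
```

View pics/neck_t.png

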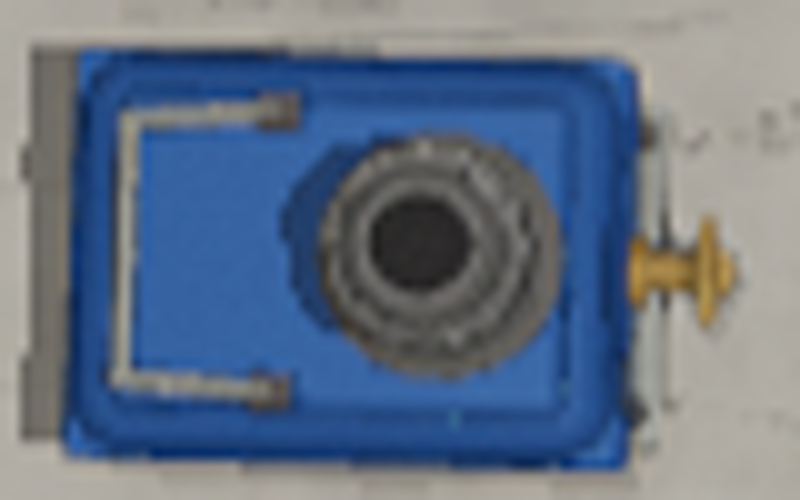

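View pics/cs.png

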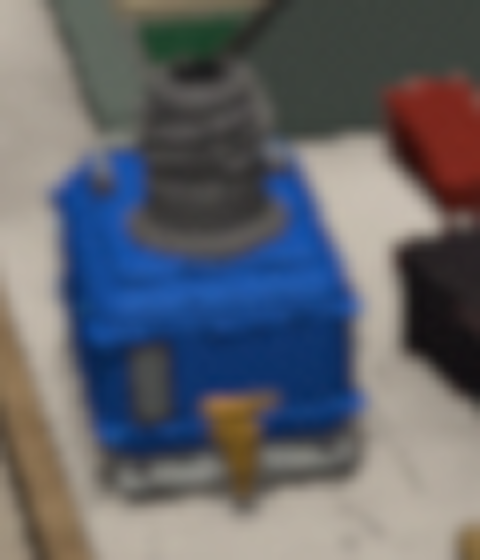

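View pics/ct.png

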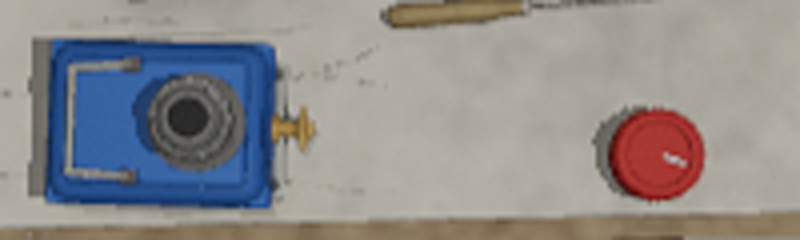

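```bash
python3 - <<'E'
from h import *
cs={n:imaging.camera(n) for n in("side","top")}
im=cs["top"]["img"]; g=cv2.resize(im[275:305,272:305],None,fx=8,fy=8,interpolation=2)
gm=cv2.cvtColor(g,cv2.COLOR_RGB2GRAY)
for th in (55,65,75,85):
    m=(gm<th).astype(np.uint8)
    for cn in cv2.findContours(m,0,2)[0]:
        if cv2.contourArea(cn)>1500:
            (x,y),ax,an=cv2.fitEllipse(cn); u,v=272+(x+.5)/8-.5,275+(y+.5)/8-.5
            print(th,u,v,np.array(ax)/8,plane(cs["top"],u,v,.1345))
p,e=tri(cs["top"],(286.65,288.7),cs["side"],(264.3,223.5)); print(p,e)
X=plane(cs["top"],286.65,288.7,.1345); print(X,proj(cs["side"],X))
print(proj(cs["side"],[.4343,-.0765,.0155]))
# tank corners at top z=.08 from zoom
for x,y in((80,55),(635,65),(625,465),(65,455)):
    print(plane(cs["top"],245+(x+.5)/10-.5,265+(y+.5)/10-.5,.08))
# hood edge px (333..550,243)
print(plane(cs["top"],340,244,.168),plane(cs["top"],540,246,.168), "wall",plane(cs["top"],194,295,0),plane(cs["top"],165,297,.365))
E
```

```text
55 286.43185901641846 288.8852958679199 [9.05307198 9.60857296] [0.45590328 0.17515261 0.1345    ]
65 286.46394634246826 288.8712911605835 [9.48893261 9.99976349] [0.45593074 0.17508571 0.1345    ]
65 287.61195182800293 288.80038261413574 [21.24491882 27.67659378] [0.45602516 0.17270426 0.1345    ]
75 286.4821081161499 288.86617851257324 [ 9.89460468 10.28983116] [0.45594048 0.17504792 0.1345    ]
75 288.3444366455078 288.78679370880127 [22.08956528 28.38792801] [0.45602005 0.1711858  0.1345    ]
85 286.5230350494385 288.8697700500488 [10.34455776 10.62785339] [0.45593121 0.17496319 0.1345    ]
85 285.6146240234375 289.68924140930176 [20.75332832 23.84230232] [0.45428068 0.17686882 0.1345    ]
85 304.7292022705078 263.52685165405273 [33.42660522 40.28728485] [0.50764899 0.13635312 0.1345    ]
[0.4553264  0.17508965 0.13177423] 0.002203677042507677
[0.45627597 0.17469527 0.1345    ] [265.05857935 222.51580743]
[279.48942719 314.53027093]
[0.5011058  0.25290597 0.08      ]
[0.49618094 0.13241114 0.08      ]
[0.41028108 0.13610664 0.08      ]
[0.41490756 0.25670388 0.08      ]
[0.54260381 0.06228322 0.168     ] [ 0.5288259  -0.33797156  0.168     ] wall [0.45344387 0.39949565 0.        ] [0.4348025  0.36275754 0.365     ]
```

```bash
cat >> h.py <<'E'
from scipy.spatial.transform import Rotation as Ro
def st():
    o=robot.get_obs(); R=Ro.from_quat(o["ee_rot"]).as_matrix()
    y=R[:,1]; print("t",round(o["time"],2),"pos",o["eef_pos"].round(4),"azy",np.degrees(np.arctan2(y[1],y[0])).round(2),"tilt",np.degrees(np.arccos(-R[2,2])).round(2),"j",o["joint_pos"].round(3),"F",o["contact_force"].round(1),"M",o["ft_torque"].round(2),"g",round(o["grip_width"],3))
    return o,R
def go(x,y,z,az=None):
    o,R=st(); s=R.T@(np.array([x,y,z])-o["eef_pos"]); print("shift",s.round(4))
    if az is not None:
        a=np.degrees(np.arctan2(R[1,1],R[0,1])); print("turn z",round(-(az-a),2),"(mod 360)")
E
python3 -c "
from h import *
go(.434,-.077,.15,116)"
```

```text
t 0.3 pos [ 0.1538 -0.5538  0.1844] azy -74.49 tilt 0.04 j [-1.51   0.159  1.597 -0.     1.386 -0.21 ] F [ 0.5  0.6 -0.6] M [-0.01 -0.03 -0.04] g 1.0
shift [ 0.3976 -0.3845  0.0347]
turn z -190.49 (mod 360)
```

Emit:
{"api": "send_rows", "payload": {
  "commands": [
    [[0.35,-0.338,0.02],[0,0,-80]],
    [[0.35,-0.338,0.02],[0,0,-80]],
    [[0.35,-0.338,0.02],[0,0,-80]],
    [[0.35,-0.338,0.02],[0,0,-80]],
    [[0.35,-0.338,0.02],[0,0,-80]],
    [[0.35,-0.338,0.02],[0,0,-80]],
    [[0.35,-0.338,0.02],[0,0,-80]],
    [[0.35,-0.338,0.02],[0,0,-80]],
    [[0.35,-0.338,0.02],[0,0,-80]],
    [[0.35,-0.338,0.02],[0,0,-80]],
    [[0.35,-0.338,0.02],[0,0,-80]],
    [[0.35,-0.338,0.02],[0,0,-80]]
  ],
  "fingers": -1,
  "newtons": 25
}}

```text
time: 1.3
eef_pos: [0.4016, -0.1317, 0.1647]
ee_rot: [0.67, 0.743, 0.0, 0.0]
contact_force: [0.6, -0.4, 0.0]
grip_width: 0.999
```

```bash
python3 -c "
from h import *
go(.434,-.077,.12,116)"
```

```text
t 1.3 pos [ 0.4016 -0.1317  0.1647] azy 5.93 tilt 0.05 j [-6.050e-01 -2.420e-01  2.025e+00  1.000e-03  1.359e+00 -7.090e-01] F [ 0.6 -0.4  0. ] M [-0.11 -0.16 -0.02] g 0.999
shift [0.0511 0.0379 0.0448]
turn z -110.07 (mod 360)
```

Emit:
{"api": "send_rows", "payload": {
  "commands": [
    [[0.0,0.0,0.02],[0,0,-80]],
    [[0.0,0.0,0.02],[0,0,-80]],
    [[0.0,0.0,0.02],[0,0,-80]],
    [[0.0,0.0,0.02],[0,0,-80]],
    [[0.0,0.0,0.02],[0,0,-80]],
    [[0.0,0.0,0.02],[0,0,-80]],
    [[0.0,0.0,0.02],[0,0,-80]],
    [[0.0,0.0,0.02],[0,0,-80]],
    [[0.0,0.0,0.02],[0,0,-80]],
    [[0.0,0.0,0.02],[0,0,-80]],
    [[0.0,0.0,0.02],[0,0,-80]],
    [[0.0,0.0,0.02],[0,0,-80]]
  ]
}}

```text
time: 2.3
eef_pos: [0.4006, -0.1347, 0.1447]
ee_rot: [0.037, 0.999, -0.0, 0.0]
contact_force: [0.3, 0.6, 0.1]
grip_width: 1.001
```

```bash
python3 -c "
from h import *
go(.434,-.077,.10,116)"
```

```text
t 2.3 pos [ 0.4006 -0.1347  0.1447] azy 85.73 tilt 0.01 j [-0.612 -0.222  2.048 -0.     1.315 -2.108] F [0.3 0.6 0.1] M [ 0.06 -0.15 -0.01] g 1.001
shift [-0.029   0.0601  0.0447]
turn z -30.27 (mod 360)
```

Emit:
{"api": "send_rows", "payload": {
  "commands": [
    [[-0.029,0.06,0.045],[0,0,-30]],
    [[-0.029,0.06,0.045],[0,0,-30]],
    [[-0.029,0.06,0.045],[0,0,-30]],
    [[-0.029,0.06,0.045],[0,0,-30]],
    [[-0.029,0.06,0.045],[0,0,-30]],
    [[-0.029,0.06,0.045],[0,0,-30]],
    [[-0.029,0.06,0.045],[0,0,-30]],
    [[-0.029,0.06,0.045],[0,0,-30]]
  ]
}}

```text
time: 2.97
eef_pos: [0.4344, -0.0776, 0.1001]
ee_rot: [-0.219, 0.976, -0.0, 0.0]
contact_force: [-0.0, 0.5, 0.6]
grip_width: 0.999
```

```bash
python3 -c "
from h import *
go(.434,-.0768,.004,116)
for n in('side','top'): cv2.imwrite(f'pics/{n}1.png',imaging.camera(n)['img'][:,:,::-1])"
```

```text
t 2.97 pos [ 0.4344 -0.0776  0.1001] azy 115.31 tilt 0.04 j [-0.452 -0.114  2.048  0.     1.206 -2.465] F [-0.   0.5  0.6] M [ 0.11 -0.16  0.03] g 0.999
shift [0.0001 0.0009 0.0961]
turn z -0.69 (mod 360)
```

View pics/side1.png

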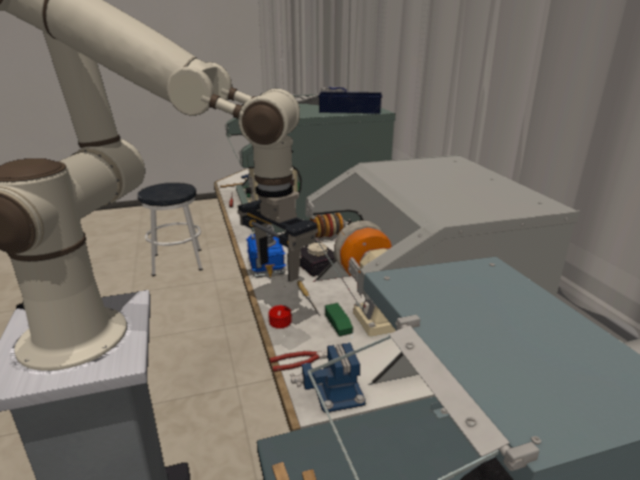

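View pics/top1.png

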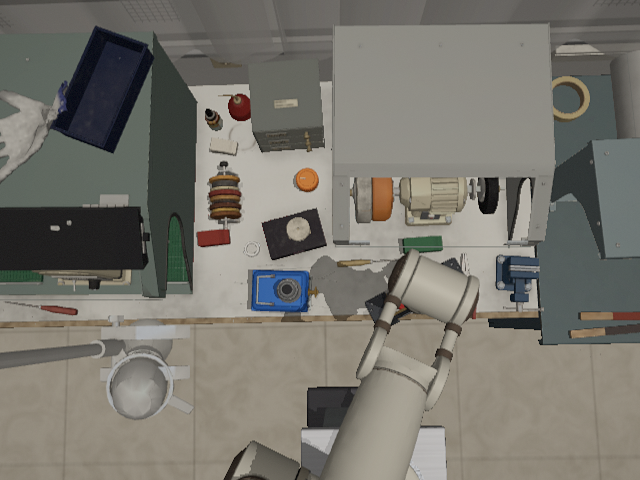

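The gripper hangs above the cap (side view: fingertips near (263,262) and (294,278), cap at (280,317)). It is clear of the hood, so I'll descend.

Emit:
{"api": "send_rows", "payload": {
  "commands": [
    [[0,0.001,0.03],[0,0,0]],
    [[0,0.001,0.055],[0,0,0]],
    [[0,0.001,0.08],[0,0,0]],
    [[0,0.001,0.09],[0,0,0]],
    [[0,0.001,0.095],[0,0,0]],
    [[0,0.001,0.095],[0,0,0]],
    [[0,0.001,0.095],[0,0,0]]
  ]
}}

```text
time: 3.65
eef_pos: [0.4347, -0.0768, 0.0058]
ee_rot: [-0.221, 0.975, -0.001, 0.001]
contact_force: [-0.3, 0.6, 0.8]
grip_width: 1.002
```

Emit:
{"api": "send_rows", "payload": {
  "commands": [
    [[0,0,0],[0,0,0]],
    [[0,0,0],[0,0,0]],
    [[0,0,0],[0,0,0]],
    [[0,0,0],[0,0,0]],
    [[0,0,0],[0,0,0]],
    [[0,0,0],[0,0,0]],
    [[0,0,0],[0,0,0]],
    [[0,0,0],[0,0,0]],
    [[0,0,0],[0,0,0]],
    [[0,0,0],[0,0,0]]
  ],
  "fingers": 1,
  "newtons": 30
}}

```text
time: 4.48
eef_pos: [0.4338, -0.0763, 0.0047]
ee_rot: [-0.221, 0.975, 0.0, -0.0]
contact_force: [1.5, 0.5, -0.4]
grip_width: 0.297
```

```bash
python3 -c "
from h import *
st()
c=imaging.camera('side');cv2.imwrite('pics/side2.png',cv2.resize(c['img'][200:350,200:360],None,fx=5,fy=4,interpolation=2)[:,:,::-1])"
```

```text
t 4.48 pos [ 0.4338 -0.0763  0.0047] azy 115.51 tilt 0.0 j [-0.45   0.046  2.111 -0.     0.985 -2.466] F [ 1.5  0.5 -0.4] M [ 0.06 -0.14  0.03] g 0.297
```

View pics/side2.png

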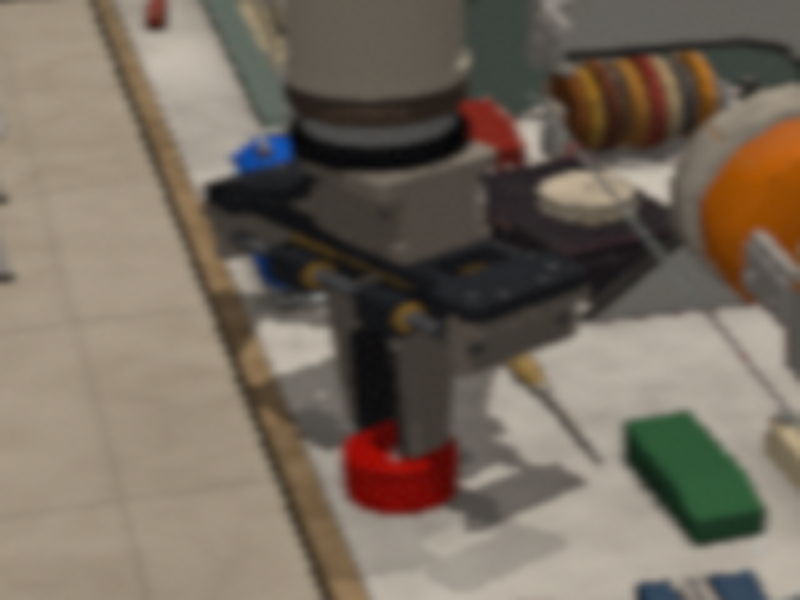

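```bash
python3 -c "
from h import *
o,R=st()
c=imaging.camera('side')
p=o['eef_pos'];print(proj(c,p),proj(c,p+[0,0,.0263]))
for s in(-1,1):
  for w in(.0135,.026): print(s,w,proj(c,p+s*w*R[:,1]))
cv2.imwrite('pics/side3.png',cv2.resize(c['img'][270:340,240:320],None,fx=8,fy=8,interpolation=0)[:,:,::-1])
c=imaging.camera('top');cv2.imwrite('pics/top3.png',c['img'][:,:,::-1])
print(robot.get_obs()['grip_width'])"
```

```text
t 4.53 pos [ 0.4338 -0.0763  0.0047] azy 115.52 tilt 0.0 j [-0.45   0.046  2.111 -0.     0.985 -2.466] F [-0.2  0.1 -0.4] M [ 0.08 -0.17  0.04] g 0.253
[279.41155471 318.5414206 ] [278.97792283 308.69316194]
-1 0.0135 [283.15872928 321.11830578]
-1 0.026 [286.68672331 323.54446323]
1 0.0135 [275.72823201 316.00844555]
1 0.026 [272.37327227 313.70128161]
0.16837333159720735
```

View pics/side3.png

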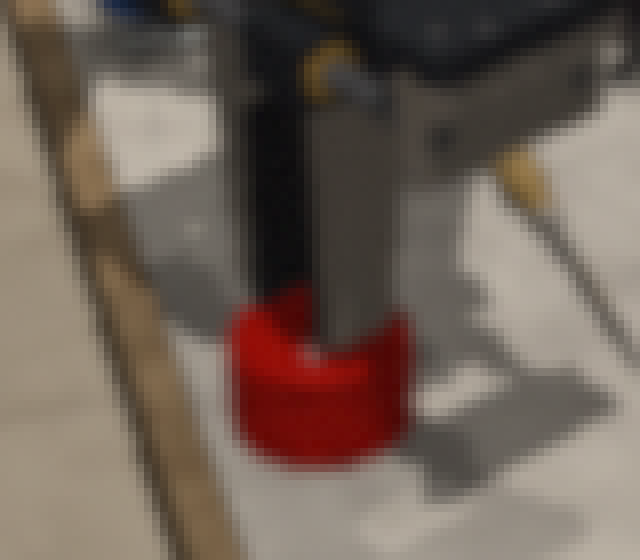

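View pics/top3.png

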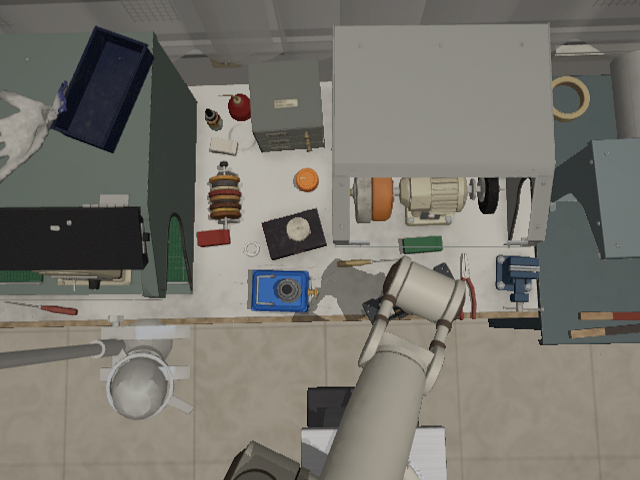

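```bash
python3 -c "
from h import *
import cv2
c=imaging.camera('side')
a=np.radians(115.31);y=np.array([np.cos(a),np.sin(a),0]);p=np.array([.4344,-.0776,.1001])
for dz in(0,.0263):
  for w in(.046,.064):
    for s in(-1,1): print(dz,w,s,proj(c,p+[0,0,dz]+s*w*y))
o,R=st()
a=cv2.imread('pics/side1.png');cv2.imwrite('pics/s1z.png',cv2.resize(a[200:340,220:340],None,fx=6,fy=4.2,interpolation=2)) if 0 else cv2.imwrite('pics/s1z.png',cv2.resize(a[220:330,230:330],None,fx=5,fy=5,interpolation=2))
cv2.imwrite('pics/side4.png',cv2.resize(c['img'][250:340,230:330],None,fx=6,fy=6,interpolation=2)[:,:,::-1])
"
```

```text
0 0.046 -1 [291.71049435 290.24639069]
0 0.046 1 [265.51436513 274.27599235]
0 0.064 -1 [297.22751597 293.60982779]
0 0.064 1 [260.7487396  271.37064181]
0.0263 0.046 -1 [291.3874797  279.32791369]
0.0263 0.046 1 [264.92397893 263.83812047]
0.0263 0.064 -1 [296.96547739 282.59286459]
0.0263 0.064 1 [260.1136445  261.02250336]
t 4.68 pos [ 0.4338 -0.0763  0.0047] azy 115.52 tilt 0.0 j [-0.45   0.046  2.111  0.     0.985 -2.466] F [0.3 0.9 0.4] M [ 0.   -0.11  0.  ] g 0.124
```

View pics/s1z.png

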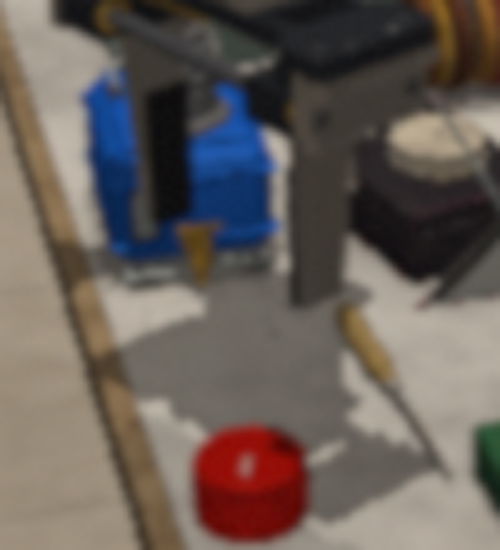

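View pics/side4.png

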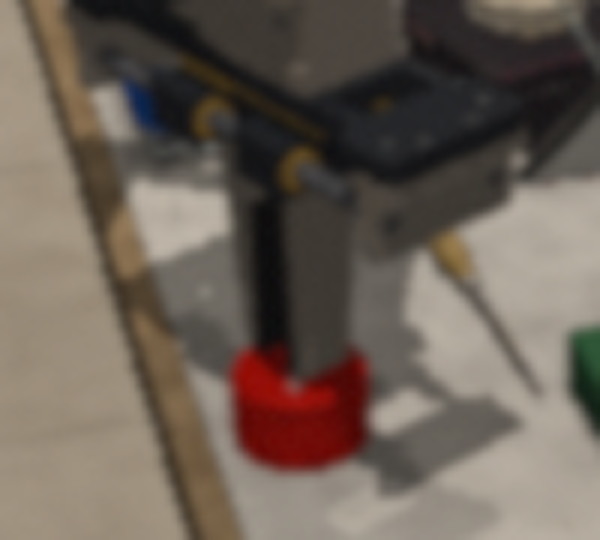

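The gripper closed above the cap. In the side view the fingertip is at about (284,314), but the reported TCP should project to (283,321). The earlier picture shows the same gap, so the real tips are roughly 25 mm higher than reported. I'll open up again and go lower, watching the force and the picture.

Emit:
{"api": "send_rows", "payload": {
  "commands": [
    [[0,0,-0.003],[0,0,0]],
    [[0,0,-0.003],[0,0,0]],
    [[0,0,-0.003],[0,0,0]],
    [[0,0,-0.003],[0,0,0]],
    [[0,0,-0.003],[0,0,0]],
    [[0,0,-0.003],[0,0,0]],
    [[0,0,-0.003],[0,0,0]],
    [[0,0,-0.003],[0,0,0]],
    [[0,0,-0.003],[0,0,0]],
    [[0,0,-0.003],[0,0,0]],
    [[0,0,-0.003],[0,0,0]],
    [[0,0,-0.003],[0,0,0]]
  ],
  "fingers": -1
}}

```text
time: 5.68
eef_pos: [0.4338, -0.0763, 0.0077]
ee_rot: [-0.221, 0.975, 0.0, 0.0]
contact_force: [0.2, -0.9, 1.1]
grip_width: 0.969
```

```bash
python3 -c "
from h import *
o,R=st()
c=imaging.camera('side')
for dz in(0,.025):
  for w in(.046,.064):
    for s in(-1,1): print(dz,w,s,((proj(c,o['eef_pos']+[0,0,dz]+s*w*R[:,1])-[230,250])*6).round())
st()
cv2.imwrite('pics/side5.png',cv2.resize(c['img'][250:340,230:330],None,fx=6,fy=6,interpolation=2)[:,:,::-1])
"
```

```text
t 5.68 pos [ 0.4338 -0.0763  0.0077] azy 115.52 tilt 0.0 j [-0.45   0.04   2.11   0.     0.992 -2.466] F [ 0.2 -0.9  1.1] M [ 0.1  -0.15  0.02] g 0.969
0 0.046 -1 [375. 458.]
0 0.046 1 [222. 354.]
0 0.064 -1 [407. 480.]
0 0.064 1 [195. 335.]
0.025 0.046 -1 [373. 401.]
0.025 0.046 1 [219. 299.]
0.025 0.064 -1 [405. 422.]
0.025 0.064 1 [191. 280.]
t 5.73 pos [ 0.4338 -0.0763  0.0077] azy 115.51 tilt 0.0 j [-0.45   0.04   2.11   0.     0.992 -2.466] F [ 0.2  0.1 -1.2] M [ 0.07 -0.09  0.01] g 0.991
```

View pics/side5.png

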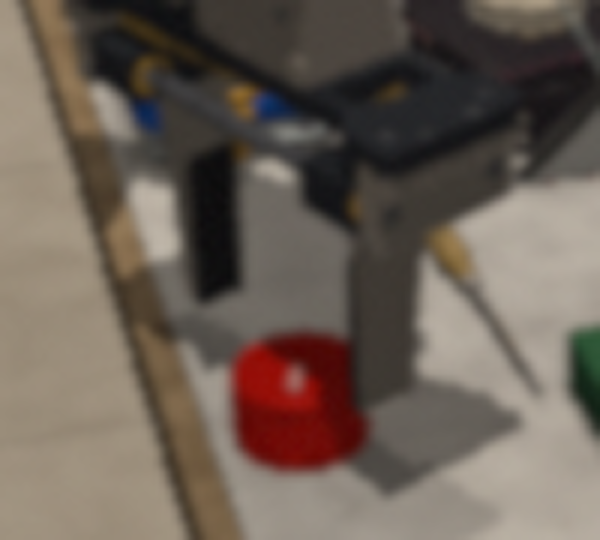

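Emit:
{"api": "send_rows", "payload": {
  "commands": [
    [[0,0,0.008],[0,0,0]],
    [[0,0,0.014],[0,0,0]],
    [[0,0,0.018],[0,0,0]],
    [[0,0,0.021],[0,0,0]],
    [[0,0,0.021],[0,0,0]],
    [[0,0,0.021],[0,0,0]]
  ]
}}

```text
time: 6.23
eef_pos: [0.4335, -0.0762, -0.0136]
ee_rot: [-0.221, 0.975, 0.0, -0.0]
contact_force: [1.1, -0.5, -0.2]
grip_width: 0.999
```

```bash
python3 -c "
from h import *
o,R=st()
c=imaging.camera('side')
cv2.imwrite('pics/side6.png',cv2.resize(c['img'][250:340,230:330],None,fx=6,fy=6,interpolation=2)[:,:,::-1])
"
```

```text
t 6.23 pos [ 0.4335 -0.0762 -0.0136] azy 115.51 tilt 0.04 j [-0.45   0.084  2.116  0.     0.942 -2.466] F [ 1.1 -0.5 -0.2] M [ 0.05 -0.13  0.02] g 0.999
```

View pics/side6.png

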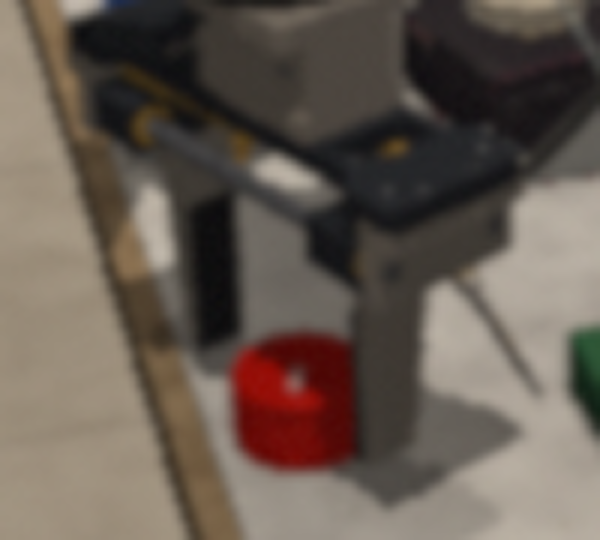

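The reported z is now -0.0136 with no contact, so the reading is about 25 mm too low. The fingers straddle the cap, so I'll go 4 mm lower and close.

Emit:
{"api": "send_rows", "payload": {
  "commands": [
    [[0,0,0.002],[0,0,0]],
    [[0,0,0.004],[0,0,0]],
    [[0,0,0.004],[0,0,0]]
  ]
}}

```text
time: 6.53
eef_pos: [0.4336, -0.0762, -0.0175]
ee_rot: [-0.221, 0.975, 0.0, -0.0]
contact_force: [0.1, 0.0, -0.3]
grip_width: 0.996
```

Emit:
{"api": "send_rows", "payload": {
  "commands": [
    [[0,0,0],[0,0,0]],
    [[0,0,0],[0,0,0]],
    [[0,0,0],[0,0,0]],
    [[0,0,0],[0,0,0]],
    [[0,0,0],[0,0,0]],
    [[0,0,0],[0,0,0]],
    [[0,0,0],[0,0,0]],
    [[0,0,0],[0,0,0]],
    [[0,0,0],[0,0,0]]
  ],
  "fingers": 1,
  "newtons": 30
}}

```text
time: 7.28
eef_pos: [0.4339, -0.0763, -0.0172]
ee_rot: [-0.221, 0.975, -0.0, 0.0]
contact_force: [1.2, -0.9, 0.7]
grip_width: 0.567
```

```bash
python3 -c "
from h import *
o,R=st()
c=imaging.camera('side')
cv2.imwrite('pics/side7.png',cv2.resize(c['img'][250:340,230:330],None,fx=6,fy=6,interpolation=2)[:,:,::-1])
"
```

```text
t 7.28 pos [ 0.4339 -0.0763 -0.0172] azy 115.52 tilt 0.01 j [-0.45   0.091  2.117  0.     0.933 -2.466] F [ 1.2 -0.9  0.7] M [ 0.1  -0.17 -0.01] g 0.567
```

View pics/side7.png

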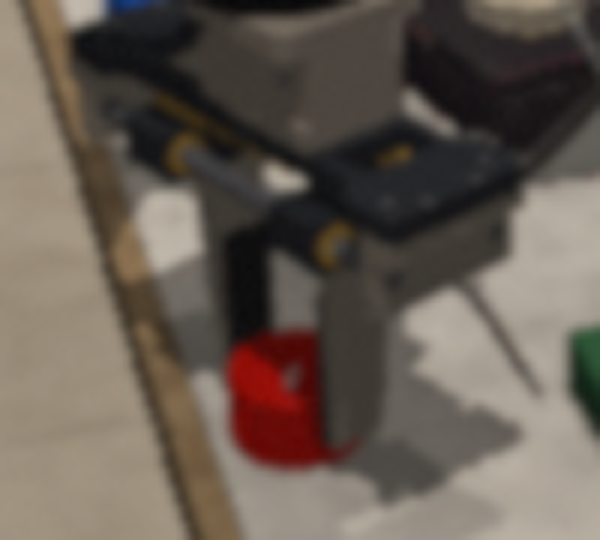

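Grip opening is 0.567 × 92 = 52 mm, so the cap is held. Now I'll lift.

Emit:
{"api": "send_rows", "payload": {
  "commands": [
    [[0,0,-0.015],[0,0,0]],
    [[0,0,-0.04],[0,0,0]],
    [[0,0,-0.07],[0,0,0]],
    [[0,0,-0.1],[0,0,0]],
    [[0,0,-0.13],[0,0,0]],
    [[0,0,-0.16],[0,0,0]],
    [[0,0,-0.175],[0,0,0]],
    [[0,0,-0.18],[0,0,0]],
    [[0,0,-0.18],[0,0,0]]
  ]
}}

```text
time: 8.08
eef_pos: [0.4345, -0.0766, 0.1637]
ee_rot: [-0.221, 0.975, -0.001, 0.001]
contact_force: [0.5, 0.6, -0.5]
grip_width: 0.563
```

```bash
python3 -c "
from h import *
go(.456,.175,.160,170)"
```

```text
t 8.08 pos [ 0.4345 -0.0766  0.1637] azy 115.52 tilt 0.14 j [-0.45  -0.188  1.981  0.     1.346 -2.466] F [ 0.5  0.6 -0.5] M [ 0.07 -0.16  0.02] g 0.563
shift [-0.1278  0.2178  0.0035]
turn z -54.48 (mod 360)
```

Emit:
{"api": "send_rows", "payload": {
  "commands": [
    [[-0.015,0.04,0],[0,0,0]],
    [[-0.031,0.08,0],[0,0,0]],
    [[-0.047,0.12,0],[0,0,0]],
    [[-0.063,0.166,0],[0,0,0]],
    [[-0.09,0.19,0.003],[0,0,0]],
    [[-0.12,0.21,0.003],[0,0,0]],
    [[-0.128,0.218,0.003],[0,0,0]],
    [[-0.128,0.218,0.003],[0,0,0]],
    [[-0.128,0.218,0.003],[0,0,0]]
  ]
}}

```text
time: 8.83
eef_pos: [0.454, 0.1753, 0.1578]
ee_rot: [-0.221, 0.975, -0.0, -0.002]
contact_force: [-0.3, -1.2, 0.4]
grip_width: 0.561
```

Emit:
{"api": "send_rows", "payload": {
  "commands": [
    [[0,0,0],[0,0,-7]],
    [[0,0,0],[0,0,-14]],
    [[0,0,0],[0,0,-20]],
    [[0,0,0],[0,0,-25]],
    [[0,0,0],[0,0,-25]],
    [[0,0,0],[0,0,-25]]
  ]
}}

```text
time: 9.33
eef_pos: [0.4549, 0.1742, 0.1592]
ee_rot: [-0.425, 0.905, 0.0, -0.001]
contact_force: [-0.1, 0.0, -0.4]
grip_width: 0.564
```

```bash
python3 -c "
from h import *
go(.456,.175,.160,170)
c=imaging.camera('side');cv2.imwrite('pics/side8.png',cv2.resize(c['img'][150:290,200:340],None,fx=5,fy=4.2,interpolation=2)[:,:,::-1] if 0 else cv2.resize(c['img'][170:290,200:340],None,fx=5,fy=5,interpolation=2)[:,:,::-1])
d=imaging.camera('top');cv2.imwrite('pics/top8.png',d['img'][:,:,::-1])
"
```

```text
t 9.33 pos [0.4549 0.1742 0.1592] azy 140.26 tilt 0.06 j [ 0.117 -0.051  1.866 -0.     1.327 -2.331] F [-0.1  0.  -0.4] M [ 0.1  -0.15  0.02] g 0.564
shift [-0.0013 -0.0004 -0.0008]
turn z -29.74 (mod 360)
```

View pics/side8.png

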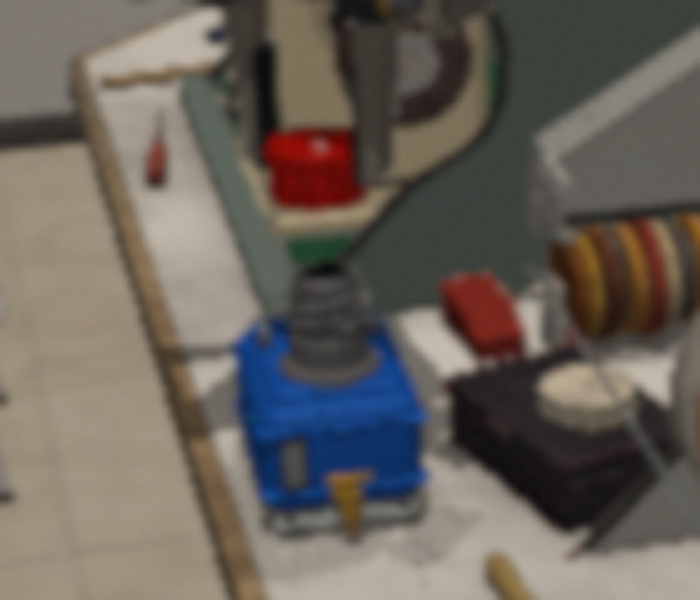

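View pics/top8.png

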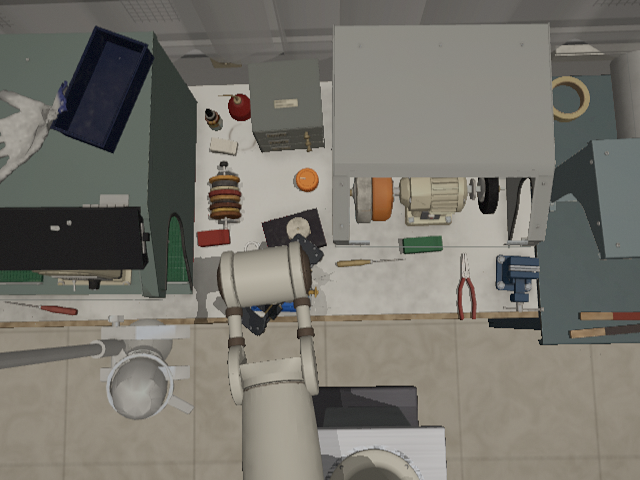

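Emit:
{"api": "send_rows", "payload": {
  "commands": [
    [[-0.001,0,0],[0,0,-7]],
    [[-0.001,0,0],[0,0,-14]],
    [[-0.001,0,0],[0,0,-21]],
    [[-0.001,0,0],[0,0,-28]],
    [[-0.001,0,0],[0,0,-29]],
    [[-0.001,0,0],[0,0,-29]],
    [[-0.001,0,0],[0,0,-29]]
  ]
}}

```text
time: 10.02
eef_pos: [0.456, 0.1762, 0.1596]
ee_rot: [-0.638, 0.77, 0.0, -0.0]
contact_force: [0.9, 0.7, -0.3]
grip_width: 0.562
```

```bash
python3 -c "
from h import *
go(.456,.175,.120)
c=imaging.camera('side');print(proj(c,[.4549,.1742,.1919]),proj(c,[.4557,.1745,.1345]));cv2.imwrite('pics/side9.png',cv2.resize(c['img'][180:250,230:300],None,fx=8,fy=8,interpolation=2)[:,:,::-1])
"
```

```text
t 10.02 pos [0.456  0.1762 0.1596] azy 169.3 tilt 0.01 j [ 0.121 -0.047  1.862 -0.     1.327 -2.834] F [ 0.9  0.7 -0.3] M [ 0.09 -0.1  -0.04] g 0.562
shift [ 0.0012 -0.0003  0.0396]
[263.44538121 201.97283085] [264.85494588 222.56897686]
```

View pics/side9.png

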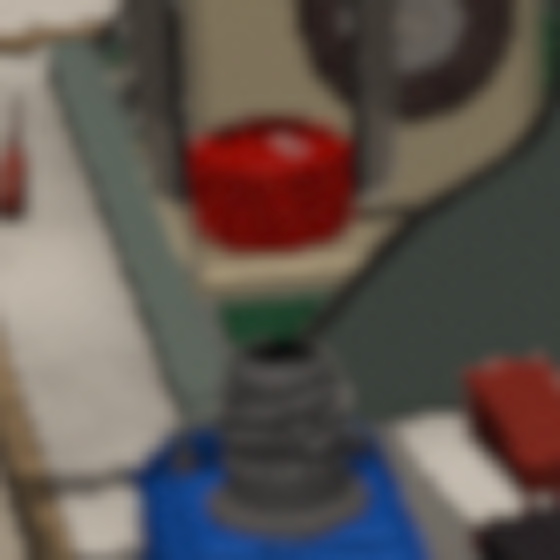

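Emit:
{"api": "send_rows", "payload": {
  "commands": [
    [[0.001,0,0.015],[0,0,0]],
    [[0.001,0,0.03],[0,0,0]],
    [[0.001,0,0.04],[0,0,0]],
    [[0.001,0,0.044],[0,0,0]],
    [[0.001,0,0.044],[0,0,0]],
    [[0.001,0,0.044],[0,0,0]]
  ]
}}

```text
time: 10.57
eef_pos: [0.456, 0.1754, 0.116]
ee_rot: [-0.639, 0.769, -0.0, 0.0]
contact_force: [-0.4, -1.1, -0.3]
grip_width: 0.563
```

```bash
python3 -c "
from h import *
go(.456,.175,.105)"
```

```text
t 10.57 pos [0.456  0.1754 0.116 ] azy 169.49 tilt 0.01 j [ 1.190e-01 -2.000e-03  1.908e+00 -0.000e+00  1.236e+00 -2.839e+00] F [-0.4 -1.1 -0.3] M [ 0.15 -0.07  0.09] g 0.563
shift [ 0.0004 -0.      0.011 ]
```

Emit:
{"api": "send_rows", "payload": {
  "commands": [
    [[0,0,0.002],[0,0,0]],
    [[0,0,0.004],[0,0,0]],
    [[0,0,0.005],[0,0,0]],
    [[0,0,0.006],[0,0,0]],
    [[0,0,0.006],[0,0,0]]
  ]
}}

```text
time: 10.98
eef_pos: [0.4558, 0.1754, 0.1096]
ee_rot: [-0.64, 0.769, 0.0, -0.0]
contact_force: [-0.4, 0.1, -1.1]
grip_width: 0.561
```

Emit:
{"api": "send_rows", "payload": {
  "commands": [
    [[0,0,0.001],[0,0,0]],
    [[0,0,0.002],[0,0,0]],
    [[0,0,0.003],[0,0,0]],
    [[0,0,0.003],[0,0,0]]
  ]
}}

```text
time: 11.32
eef_pos: [0.4556, 0.1754, 0.1064]
ee_rot: [-0.64, 0.769, 0.0, -0.0]
contact_force: [-0.2, -0.3, -0.7]
grip_width: 0.56
```

Emit:
{"api": "send_rows", "payload": {
  "commands": [
    [[0,0,0.001],[0,0,0]],
    [[0,0,0.002],[0,0,0]],
    [[0,0,0.002],[0,0,0]]
  ]
}}

```text
time: 11.57
eef_pos: [0.4561, 0.1755, 0.1056]
ee_rot: [-0.64, 0.769, -0.0, 0.0]
contact_force: [-2.2, 1.0, 5.1]
grip_width: 0.56
```

```bash
python3 -c "
from h import *
go(.456,.175,.105)"
```

```text
t 11.57 pos [0.4561 0.1755 0.1056] azy 169.52 tilt 0.02 j [ 0.119  0.01   1.918  0.     1.214 -2.839] F [-2.2  1.   5.1] M [ 0.06  0.41 -0.  ] g 0.56
shift [ 0.0005 -0.      0.0006]
```

Contact at reported z 0.1056 with Fz about 5 N puts the cap centre about 3.8 mm above the rim, which is in the thread's mouth. Now I'll screw clockwise at 24 mm per turn.

Emit:
{"api": "send_rows", "payload": {
  "commands": [
    [[0,0,0.0003],[0,0,5]],
    [[0,0,0.0006],[0,0,10]],
    [[0,0,0.001],[0,0,15]],
    [[0,0,0.0013],[0,0,20]],
    [[0,0,0.0017],[0,0,25]],
    [[0,0,0.002],[0,0,30]],
    [[0,0,0.0023],[0,0,35]],
    [[0,0,0.0027],[0,0,40]],
    [[0,0,0.003],[0,0,45]],
    [[0,0,0.0033],[0,0,50]],
    [[0,0,0.0033],[0,0,50]]
  ]
}}

```text
time: 12.48
eef_pos: [0.4569, 0.1752, 0.1029]
ee_rot: [-0.253, 0.967, -0.0, 0.001]
contact_force: [-2.0, -0.2, 7.4]
grip_width: 0.564
```

```bash
python3 -c "
from h import *
go(.456,.175,.105)"
```

```text
t 12.48 pos [0.4569 0.1752 0.1029] azy 119.3 tilt 0.12 j [ 1.190e-01  1.400e-02  1.920e+00 -1.000e-03  1.206e+00 -1.963e+00] F [-2.  -0.2  7.4] M [-0.16  0.24 -0.13] g 0.564
shift [ 0.0008  0.0003 -0.0021]
```

Emit:
{"api": "send_rows", "payload": {
  "commands": [
    [[0,0,0.0003],[0,0,5]],
    [[0,0,0.0006],[0,0,10]],
    [[0,0,0.001],[0,0,15]],
    [[0,0,0.0013],[0,0,20]],
    [[0,0,0.0017],[0,0,25]],
    [[0,0,0.002],[0,0,30]],
    [[0,0,0.0023],[0,0,35]],
    [[0,0,0.0027],[0,0,40]],
    [[0,0,0.003],[0,0,45]],
    [[0,0,0.0033],[0,0,50]],
    [[0,0,0.0037],[0,0,55]],
    [[0,0,0.0037],[0,0,55]]
  ]
}}

```text
time: 13.48
eef_pos: [0.4568, 0.1746, 0.0992]
ee_rot: [0.222, 0.975, -0.001, 0.001]
contact_force: [-1.9, -3.2, 7.6]
grip_width: 0.564
```

```bash
python3 -c "
from h import *
go(.456,.175,.105)
c=imaging.camera('side');cv2.imwrite('pics/side10.png',cv2.resize(c['img'][190:260,230:300],None,fx=8,fy=8,interpolation=2)[:,:,::-1])"
```

```text
t 13.48 pos [0.4568 0.1746 0.0992] azy 64.31 tilt 0.14 j [ 0.119  0.019  1.923 -0.002  1.199 -1.003] F [-1.9 -3.2  7.6] M [-0.61  0.41 -0.13] g 0.564
shift [ 0.0009  0.     -0.0058]
```

View pics/side10.png

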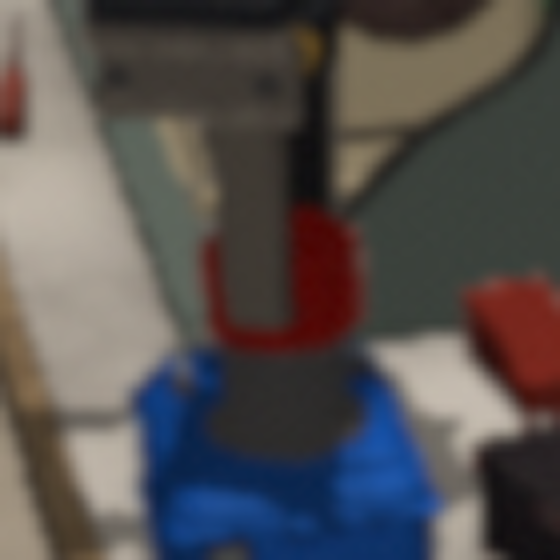

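The cap is coaxial on the neck (zoom centre (285,280), neck below at (285,400)) and it follows the thread: 3.7 mm over 55°.

Emit:
{"api": "send_rows", "payload": {
  "commands": [
    [[0,0,0.0003],[0,0,5]],
    [[0,0,0.0006],[0,0,10]],
    [[0,0,0.001],[0,0,15]],
    [[0,0,0.0013],[0,0,20]],
    [[0,0,0.0017],[0,0,25]],
    [[0,0,0.002],[0,0,30]],
    [[0,0,0.0023],[0,0,35]],
    [[0,0,0.0027],[0,0,40]],
    [[0,0,0.003],[0,0,45]],
    [[0,0,0.0033],[0,0,50]],
    [[0,0,0.0037],[0,0,55]],
    [[0,0,0.0037],[0,0,55]]
  ]
}}

```text
time: 14.53
eef_pos: [0.4562, 0.1743, 0.0955]
ee_rot: [0.647, 0.762, -0.001, 0.001]
contact_force: [-3.7, -4.1, 9.5]
grip_width: 0.56
```

Emit:
{"api": "send_rows", "payload": {
  "commands": [
    [[0,0,0.0003],[0,0,5]],
    [[0,0,0.0006],[0,0,10]],
    [[0,0,0.001],[0,0,15]],
    [[0,0,0.0013],[0,0,20]],
    [[0,0,0.0017],[0,0,25]],
    [[0,0,0.002],[0,0,30]],
    [[0,0,0.0023],[0,0,35]],
    [[0,0,0.0027],[0,0,40]],
    [[0,0,0.003],[0,0,45]],
    [[0,0,0.0033],[0,0,50]],
    [[0,0,0.0033],[0,0,50]]
  ]
}}

```text
time: 15.45
eef_pos: [0.4556, 0.1743, 0.0921]
ee_rot: [0.909, 0.417, -0.001, 0.001]
contact_force: [-6.0, -4.6, 11.8]
grip_width: 0.562
```

```bash
python3 -c "
from h import *
go(.456,.175,.0903)"
```

```text
t 15.45 pos [0.4556 0.1743 0.0921] azy -40.68 tilt 0.15 j [ 0.119  0.027  1.929 -0.002  1.186  0.83 ] F [-6.  -4.6 11.8] M [-0.83  1.15 -0.18] g 0.562
shift [ 0.0007 -0.0002  0.0018]
```

Emit:
{"api": "send_rows", "payload": {
  "commands": [
    [[0,0,0.0003],[0,0,5]],
    [[0,0,0.0006],[0,0,10]],
    [[0,0,0.001],[0,0,15]],
    [[0,0,0.0013],[0,0,20]],
    [[0,0,0.0013],[0,0,20]]
  ]
}}

```text
time: 15.87
eef_pos: [0.4555, 0.1744, 0.0908]
ee_rot: [0.967, 0.253, -0.001, 0.001]
contact_force: [-8.1, -4.4, 11.8]
grip_width: 0.562
```

```bash
python3 -c "
from h import *
go(.456,.175,.0903)"
```

```text
t 15.87 pos [0.4555 0.1744 0.0908] azy -60.68 tilt 0.16 j [ 0.119  0.029  1.93  -0.002  1.184  1.179] F [-8.1 -4.4 11.8] M [-0.89  1.23 -0.21] g 0.562
shift [ 0.0007 -0.0003  0.0005]
```

Emit:
{"api": "send_rows", "payload": {
  "commands": [
    [[0,0,0.0003],[0,0,4]],
    [[0,0,0.0006],[0,0,8]],
    [[0,0,0.0006],[0,0,8]]
  ]
}}

```text
time: 16.12
eef_pos: [0.4554, 0.1744, 0.0902]
ee_rot: [0.983, 0.185, -0.001, 0.001]
contact_force: [-7.2, -4.6, 12.1]
grip_width: 0.564
```

```bash
python3 -c "
from h import *
go(.456,.175,.0903)"
```

```text
t 16.12 pos [0.4554 0.1744 0.0902] azy -68.63 tilt 0.17 j [ 0.119  0.03   1.931 -0.002  1.183  1.318] F [-7.2 -4.6 12.1] M [-0.94  1.27 -0.19] g 0.564
shift [ 0.0008 -0.0004 -0.0001]
```

Emit:
{"api": "send_rows", "payload": {
  "commands": [
    [[0,0,0.0003],[0,0,5]],
    [[0,0,0.0006],[0,0,10]],
    [[0,0,0.0006],[0,0,10]]
  ]
}}

```text
time: 16.37
eef_pos: [0.4554, 0.1744, 0.0902]
ee_rot: [0.995, 0.099, -0.001, 0.001]
contact_force: [-9.5, -4.0, 16.3]
grip_width: 0.56
```

```bash
python3 -c "
from h import *
st()"
```

```text
t 16.37 pos [0.4554 0.1744 0.0902] azy -78.65 tilt 0.18 j [ 0.119  0.03   1.931 -0.003  1.183  1.493] F [-9.5 -4.  16.3] M [-0.9   1.7  -0.06] g 0.56
```

Emit:
{"api": "send_rows", "payload": {
  "commands": [
    [[0,0,0.0003],[0,0,5]],
    [[0,0,0.0006],[0,0,10]],
    [[0,0,0.0006],[0,0,10]]
  ]
}}

```text
time: 16.62
eef_pos: [0.4564, 0.1745, 0.0901]
ee_rot: [1.0, 0.013, 0.0, 0.001]
contact_force: [-6.9, -5.0, 15.5]
grip_width: 0.561
```

```bash
python3 -c "
from h import *
st()"
```

```text
t 16.62 pos [0.4564 0.1745 0.0901] azy -88.53 tilt 0.16 j [ 0.119  0.031  1.93  -0.003  1.18   1.666] F [-6.9 -5.  15.5] M [-0.88  1.32  0.65] g 0.561
```

z has stopped at 0.0902 although the tool turned a further 20°, and Mz jumped to +0.65, so the cap is on its stop (expected 0.0903). I'll do one firm nudge to confirm, then look.

Emit:
{"api": "send_rows", "payload": {
  "commands": [
    [[0,0,0],[0,0,4]],
    [[0,0,0],[0,0,8]],
    [[0,0,0],[0,0,8]],
    [[0,0,0],[0,0,8]]
  ]
}}

```text
time: 16.95
eef_pos: [0.4588, 0.1741, 0.0901]
ee_rot: [0.998, -0.055, 0.003, 0.001]
contact_force: [1.5, -5.3, 9.1]
grip_width: 0.561
```

```bash
python3 -c "
from h import *
st()
c=imaging.camera('side');print((proj(c,[.4557,.1745,.123-.0155])-[230,190])*8,(proj(c,[.4557,.1745,.123+.0155])-[230,190])*8);cv2.imwrite('pics/side11.png',cv2.resize(c['img'][190:260,230:300],None,fx=8,fy=8,interpolation=2)[:,:,::-1])"
```

```text
t 16.95 pos [0.4588 0.1741 0.0901] azy -96.31 tilt 0.41 j [ 0.119  0.032  1.929 -0.004  1.175  1.801] F [ 1.5 -5.3  9.1] M [-0.97 -0.2   1.07] g 0.561
[282.93936055 336.04268143] [278.22557254 249.24612957]
```

View pics/side11.png

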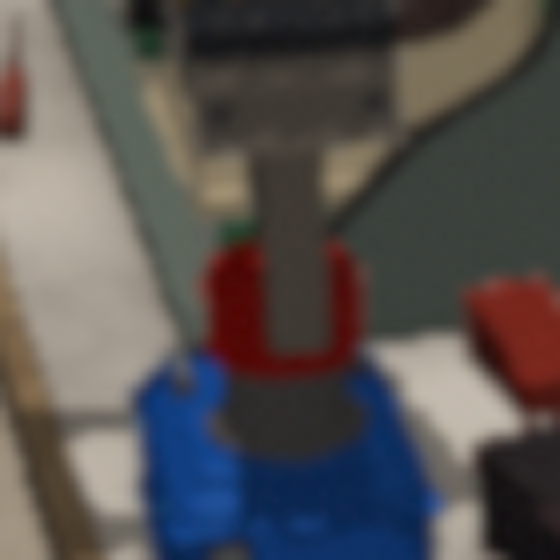

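Firm stop: Mz is 1.07 and the cap edge dropped about 3.5 px (9 mm) since the last view, matching z. Now backing off.

Emit:
{"api": "send_rows", "payload": {
  "commands": [
    [[0,0,0],[0,0,-5]],
    [[0,0,0],[0,0,-10]],
    [[0,0,-0.0003],[0,0,-15]],
    [[0,0,-0.0006],[0,0,-20]],
    [[0,0,-0.001],[0,0,-25]],
    [[0,0,-0.0013],[0,0,-30]],
    [[0,0,-0.0016],[0,0,-35]],
    [[0,0,-0.002],[0,0,-40]],
    [[0,0,-0.002],[0,0,-40]]
  ]
}}

```text
time: 17.75
eef_pos: [0.458, 0.1757, 0.0917]
ee_rot: [0.957, 0.29, 0.002, 0.0]
contact_force: [0.6, 0.5, 7.6]
grip_width: 0.561
```

```bash
python3 -c "
from h import *
st()"
```

```text
t 17.75 pos [0.458  0.1757 0.0917] azy -56.27 tilt 0.28 j [0.119 0.029 1.928 0.    1.18  1.101] F [0.6 0.5 7.6] M [ 0.06 -0.    0.08] g 0.561
```

Emit:
{"api": "send_rows", "payload": {
  "commands": [
    [[0,0,-0.0003],[0,0,-5]],
    [[0,0,-0.0007],[0,0,-10]],
    [[0,0,-0.001],[0,0,-15]],
    [[0,0,-0.0013],[0,0,-20]],
    [[0,0,-0.0017],[0,0,-25]],
    [[0,0,-0.002],[0,0,-30]],
    [[0,0,-0.0023],[0,0,-35]],
    [[0,0,-0.0027],[0,0,-40]],
    [[0,0,-0.003],[0,0,-45]],
    [[0,0,-0.0033],[0,0,-50]],
    [[0,0,-0.0033],[0,0,-50]]
  ]
}}

```text
time: 18.67
eef_pos: [0.4564, 0.1771, 0.0948]
ee_rot: [0.745, 0.667, 0.002, -0.001]
contact_force: [-4.5, 4.5, 11.2]
grip_width: 0.562
```

```bash
python3 -c "
from h import *
st()
c=imaging.camera('side');cv2.imwrite('pics/side12.png',cv2.resize(c['img'][190:260,230:300],None,fx=8,fy=8,interpolation=2)[:,:,::-1])"
```

```text
t 18.67 pos [0.4564 0.1771 0.0948] azy -6.28 tilt 0.2 j [0.12  0.024 1.926 0.003 1.189 0.229] F [-4.5  4.5 11.2] M [0.79 0.86 0.06] g 0.562
```

View pics/side12.png

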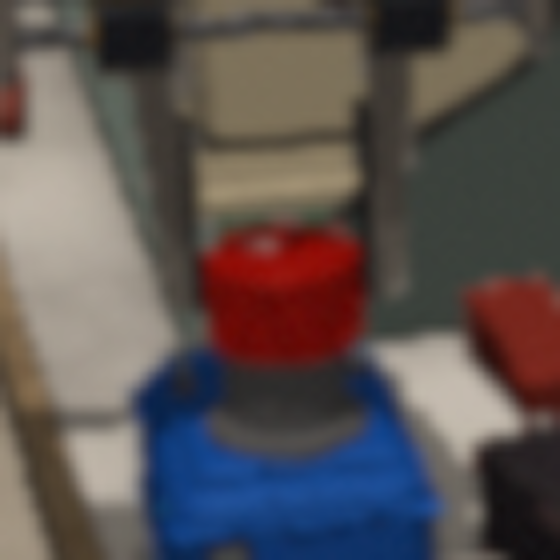

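The cap is about 4.7 mm above home by z and about 4.8 mm by picture (lower edge 380→365). The band is 3.2–7.8 mm, so I'll add 12° to get to the middle.

Emit:
{"api": "send_rows", "payload": {
  "commands": [
    [[0,0,-0.0003],[0,0,-4]],
    [[0,0,-0.0006],[0,0,-8]],
    [[0,0,-0.0009],[0,0,-12]],
    [[0,0,-0.0009],[0,0,-12]],
    [[0,0,-0.0009],[0,0,-12]],
    [[0,0,-0.0009],[0,0,-12]],
    [[0,0,-0.0009],[0,0,-12]],
    [[0,0,-0.0009],[0,0,-12]]
  ]
}}

```text
time: 19.38
eef_pos: [0.4558, 0.1772, 0.0956]
ee_rot: [0.672, 0.74, 0.001, -0.001]
contact_force: [-5.7, 4.3, 11.6]
grip_width: 0.562
```

```bash
python3 - <<'E'
from h import *
st()
c=imaging.camera('side')
def edge(im):
    hsv=cv2.cvtColor(im,cv2.COLOR_RGB2HSV);h=hsv[...,0]
    m=(((h<6)|(h>172))&(hsv[...,1]>150)&(hsv[...,2]>50)).astype(np.uint8)*255
    cn=max(cv2.findContours(m,0,2)[0],key=cv2.contourArea);return cv2.boundingRect(cn)
for f in("side10","side11","side12"):print(f,edge(cv2.imread(f"pics/{f}.png")[:,:300 if 0 else 420,::-1]))
z=cv2.resize(c['img'][190:260,230:300],None,fx=8,fy=8,interpolation=2);print(edge(z[:,:420]))
cv2.imwrite('pics/side13.png',z[:,:,::-1]);cv2.imwrite('pics/top13.png',imaging.camera('top')['img'][:,:,::-1])
st()
E
```

```text
t 19.38 pos [0.4558 0.1772 0.0956] azy 5.53 tilt 0.19 j [0.121 0.023 1.926 0.003 1.192 0.023] F [-5.7  4.3 11.6] M [0.91 1.15 0.07] g 0.562
side10 (208, 207, 151, 145)
side11 (207, 244, 153, 134)
side12 (199, 228, 167, 138)
(206, 225, 161, 139)
t 19.48 pos [0.4558 0.1772 0.0956] azy 5.53 tilt 0.19 j [0.121 0.023 1.926 0.003 1.192 0.023] F [-5.7  5.4 11.6] M [0.92 1.11 0.09] g 0.56
```

View pics/side13.png

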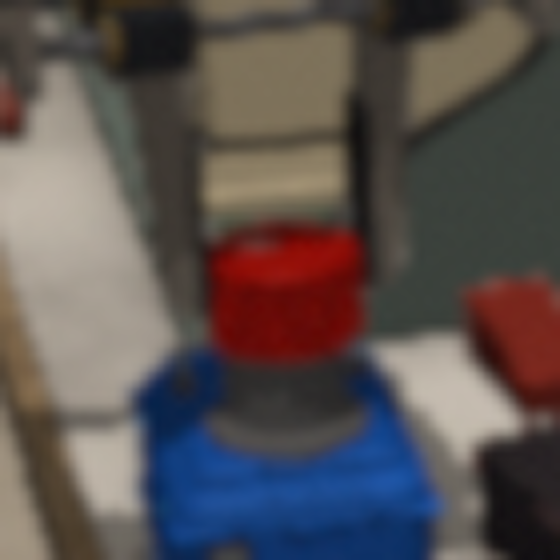

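View pics/top13.png

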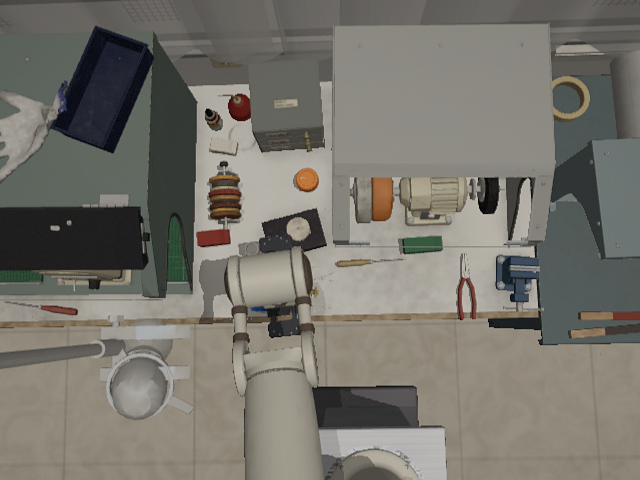

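The cap's lower edge (378→364) gives about 4.9 mm above home and z gives 5.5 mm. It is at rest and gripped, and the other things are where they were. Handing in.

```bash
python3 -c "
from h import *
st(); print(ticket.finish_job()); st()"
```

```text
t 19.48 pos [0.4558 0.1772 0.0956] azy 5.53 tilt 0.19 j [0.121 0.023 1.926 0.003 1.192 0.023] F [-5.7  5.4 11.6] M [0.92 1.11 0.09] g 0.56
the job is handed in; nothing more can be done
None
the job is handed in; nothing more can be done
```

The red cap is on the tank's neck. I screwed it fully home, backed it off about a quarter turn, and handed the job in with the arm still holding it. The hand-in gives no verdict, so these are my own checks.

- **Fully home:** the height stopped changing at reported z 0.0901–0.0902 (expected 0.0903). The twisting moment rose to 1.07 N m while the tool kept turning.
- **Backed off:** the cap sits about 5.5 mm above home by arm height and about 4.9 mm by the side camera. Both are within the 3.2–7.8 mm allowed. The tool turned back 102° in all, but the cap itself turned less, because the fingers slipped a little on it at the stop.
- **Grip and position:** the grip is set to 30 N with the fingers 52 mm apart, the cap's width. The tool tilt is 0.2° and the arm is at rest. The tool is about 2–3 mm off my neck estimate in y. In the side picture the cap looks coaxial with the neck, but that view barely shows y.
- **Other things on the bench:** those I could make out in the last top picture had not moved. I didn't measure them, and the arm partly hides the felt wheel and case and covers the ring blank.

**What disagreed:** the arm's reported height was about 25 mm too low against the camera, so my first grasp closed in the air just above the cap. I corrected for it and regripped. The cap's final height is taken from the regrasp on the bench, so it doesn't depend on that offset as long as it stayed constant.

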